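Put the gate fittings away in the divided tote

ROBOT

A 6-joint arm with a two-finger parallel gripper is mounted at the origin on the work surface. World frame = base frame: x ahead of the robot, y to its left, z up, the work surface at z = 0. Lengths are in m, angles in rad, forces in N, time in s.
With the tool pointing down it reaches from about 0.275 to 0.75 m from the base axis. Payload 10.2 kg.
Tool frame: the origin (TCP) lies midway between the tips of the shut fingers; the grasp point (between the pads) lies 19 mm behind it; z points along the fingers, y is the line along which they close (so a half turn about z gives the same grasp; the last joint's range is limited). The gripper opens to 88 mm and grips with 3 to 60 N. Pads are 18 mm wide; open, the fingers measure 123 mm over their backs; the gripper's body (75 mm by 187 mm) begins 45 mm behind the grasp point.
Start: joints at [1.044, 0.313, 1.498, -0, 1.331, -0.223], TCP at [0.157, 0.501, 0.239] pointing down, gripper open.
Joint ranges: [-2.94, 2.94], [-0.97, 2.17], [0.19, 2.56], [-1.23, 4.37], [0.02, 3.11], [-2.88, 2.88]. Speed limits (rad/s): [2.39, 2.39, 3.01, 3.14, 3.14, 3.14].

INTERFACE

Orientations are given as a unit quaternion [w, x, y, z].
In Python, from cell import arm gives the robot as it stands.
- The arm moves only by the shell command python3 -m pendant 'ROWS'. ROWS is a JSON object of lists of equal length, an entry for each row: "offset": the shift along the tool's x, y, z in cm, a list of three; "turn": the turn about the tool's z in degrees; "claw": the finger opening in cm, from 0 to 8.81. A call has exactly 5 rows; each row shifts and turns the commanded pose from where the row before left it, along the tool's axes as they then stand; what a row does not reach is not made up. A row lasts 1/10 s, in which the tool goes at most 50 mm and 8.59 degrees, less where a joint would pass 70% of its speed; a pose out of reach is approached as far as the arm can. A call is refused whole if a number of a shift passes 5 or a number of a turn 8.59, either way. A call with a gripper value outside its range is refused whole. The fingers move at their own pace and stop on an object; the grip force is fixed at half the most. Time passes only in rows, so rows that do not move let the fingers close, or fill a call up. It gives the time, the measured TCP pose, the force, the opening and the grip force at its end, in the units of the state.
- arm.get_obs(): the state, without advancing time (a new reading comes with each control period).
- arm.capture(name): name is "scene" or "side" or "wrist"; returns a dict with "image" (480x640x3 uint8, red, green, blue), "intrinsics" (3x3 intrinsics, pixels), "R" (3x3) and "t" (3): a world point X has camera coordinates R X + t. Camera axes: x right, y down, z forward; pixel columns grow to the right and rows downward; lengths in m; the calibration is good to about 2 mm. A picture is of the moment at which its call begins. There is no depth.
- arm.job_done(): hands the job in; it is judged then, once.
Trained networks look in the newest picture that a camera, given by its name, has taken for a name from the list of things; names that differ only in an ending like _2 or _b are one class to them, and where a whole thing is asked for, a point or a joint stands for the part that bears it (a point fixed in the world has none). Each returns a list of dicts, best first, with "confidence" (0 to 1); they miss things now and then, are a little off and sometimes report something else, mostly with a low value. They report only what shows in the picture. A call takes as long as a camera call. They do not tell look-alikes from the thing itself.
- arm.cut_out(camera, label): "pixels" (480x640 bool, what is visible of it) and "extent" ([left, top, right, bottom] in pixels, round what is visible of it).
- arm.place_of(camera, label): "centre" ([column, row] in pixels: a listed point, or the origin of a listed thing).
The state is a dict: "time_s": time; "joint_positions": joint angles; "dq": joint speeds; "tau": joint torques, N m; "ee_pos": TCP position; "tool_rot": TCP orientation; "contact_force": force on the tool from outside, world axes, zero at the start; "torque": the same for the moment, N m; "finger_gap": opening from 0.0 (shut) to 1.0 (fully open); "grip_force": force on a finger pad.
Only numpy, scipy, OpenCV 4.12 (cv2) and the standard library are available. Lean on these libraries where they do the work, as an engineer would, in place of code of your own. Each camera call takes 0.05 s, during which the arm holds its last target. There are 200 camera calls.

TASK

Put the two loose gate fittings away in the grey divided tote, each in the compartment that suits its size: stand the black nylon hinge bushing upright, flange down, in the smallest compartment, and lay the larger of the two iron rings flat on the floor of the largest compartment.

Things in the scene. Friction and masses are not known exactly. Their poses are not given: they have to be found in the camera images.
- bushing_center (a point): Black nylon hinge bushing, an upright sleeve 28 mm in diameter standing on a flange 34 mm in diameter and 4 mm thick; 40 mm tall in all, blind 16 mm bore at the top, about 30 g. Point: its centre on the axis, 20 mm above its underside; z is its axis and points up, away from the flange.
- ring_center (a point): The larger iron ring (gate ring), lying flat: round bar 12 mm thick bent to a circle, 62 mm outside and 38 mm inside diameter, about 130 g. It can be taken across its outside. Point: the centre of the ring, half-way up, 6 mm above what it lies on; z is its axis. (The other iron ring is only 36 mm across; it is not part of the job.)
- small_pocket (a point): Smallest compartment of the grey plastic tote, at the end of the tote on its -y side. The tote is fixed, open on top, 150 mm (x) by 301 mm (y), with walls and dividers 5 mm thick and a rim 35 mm above the shelf. This compartment is 140 mm (x) by 66 mm (y) inside. Point: centre of its inner floor, 5 mm above the shelf; the floor is level, the rim is 30 mm above it; x along the compartment's long side, y along the tote's length towards the large compartment, z up.
- large_pocket (a point): Largest compartment of the same tote, at its other end (+y side), 140 mm (x) by 125 mm (y) inside. Point: centre of its inner floor, 5 mm above the shelf; axes as for the smallest compartment. The 90 mm middle compartment between the two already holds a flat brass hinge.
Mind the look-alikes: they are no part of the job. Leave any brown look-alike of the part that bears ring_center alone.

How it is judged:
By the outcome, as a careful person would: the job done as asked, in the order asked, and still so for the second after the job is handed in, with the robot touching nothing.
It also fails if it takes over 61 s, if anything falls off the work surface, if the arm or the gripper's body presses on something with over 40 N, if the wrist force passes 120 N, or if a joint passes its speed limit or range.

## Working session

There is one attempt and no reset: what is moved stays moved. The work goes in short steps, Python scripts to look and compute and a shell command to move; the robot and the scene stay as the last step left them, time stands still between calls to the robot, and variables do not carry over. Pictures are saved under pics/ and viewed, at most 10 in all, crops included, and the job is handed in when it is done.

```bash
mkdir -p pics; cat > h.py <<'E'
from cell import arm
import numpy as np, cv2
from scipy.spatial.transform import Rotation as Ro
def ray(c,uv):
    K,R,t=map(np.array,(c["intrinsics"],c["R"],c["t"]))
    d=R.T@np.linalg.solve(K,[uv[0],uv[1],1]); return -R.T@t,d
def onz(c,uv,z):
    o,d=ray(c,uv); return o+d*(z-o[2])/d[2]
def px(c,X):
    p=np.array(c["intrinsics"])@(np.array(c["R"])@X+np.array(c["t"])); return p[:2]/p[2]
def tool(X):
    o=arm.get_obs(); q=o["tool_rot"]; R=Ro.from_quat([q[1],q[2],q[3],q[0]]).as_matrix()
    return R.T@(np.array(X)-o["ee_pos"])*100, R
E
python3 - <<'E'
from h import *
Z=dict(bushing_center=.02,ring_center=.006,small_pocket=.005,large_pocket=.005)
ims=[]
for n in("scene","side"):
    c=arm.capture(n); ims.append(c["image"][:,:,::-1]); cv2.imwrite(f"pics/{n}0.png",ims[-1])
    for l,z in Z.items():
        for p in arm.place_of(n,l):
            print(n,l,round(p["confidence"],2),np.round(p["centre"]),np.round(onz(c,p["centre"],z),3))
o=arm.get_obs();print(o["ee_pos"],o["tool_rot"],o["finger_gap"]);print(tool(o["ee_pos"])[1].round(2))
E
```

```text
scene bushing_center 0.85 [259. 219.] [ 0.496 -0.077  0.02 ]
scene ring_center 0.97 [239. 262.] [ 0.603 -0.113  0.006]
scene ring_center 0.94 [295. 263.] [ 0.61  -0.006  0.006]
scene ring_center 0.89 [269. 304.] [ 0.709 -0.054  0.006]
scene ring_center 0.34 [362. 236.] [0.538 0.132 0.006]
scene small_pocket 0.94 [365. 239.] [0.547 0.138 0.005]
scene large_pocket 0.76 [456. 234.] [0.535 0.328 0.005]
side bushing_center 0.98 [325. 343.] [ 0.483 -0.091  0.02 ]
side ring_center 0.91 [400. 320.] [ 0.605 -0.115  0.006]
side ring_center 0.91 [418. 267.] [ 0.708 -0.047  0.006]
side ring_center 0.77 [352. 280.] [ 0.599 -0.006  0.006]
side small_pocket 0.63 [276. 248.] [0.541 0.137 0.005]
side large_pocket 0.91 [227. 196.] [0.542 0.327 0.005]
[0.15704895 0.50095077 0.23869917] [-2.48709533e-05  1.51321340e-01  9.88484623e-01 -3.28957624e-05] 0.9977968214660593
[[-0.95  0.3  -0.  ]
 [ 0.3   0.95 -0.  ]
 [ 0.   -0.   -1.  ]]
```

View pics/scene0.png

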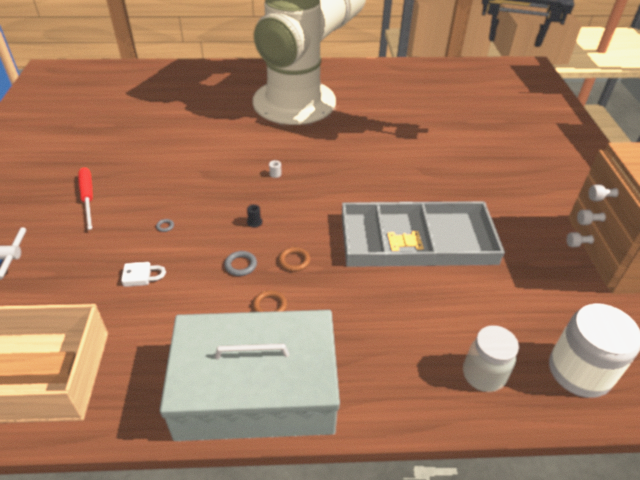

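View pics/side0.png

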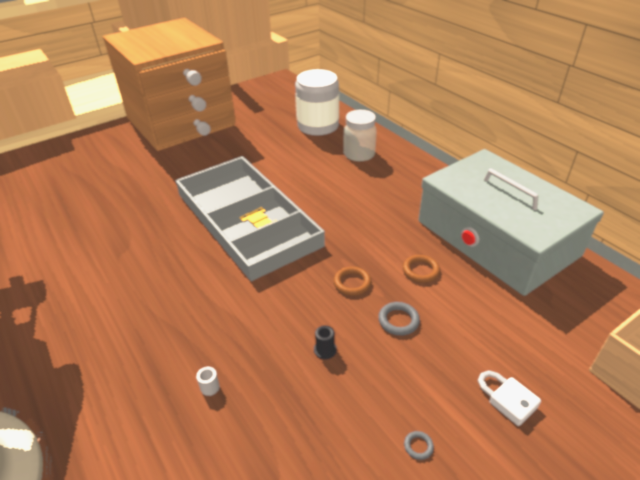

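Candidates, scene / side pixels:
- **Grey ring A:** (240,263) / (400,320). It is iron-coloured and measures about 62 mm, so it fits.
- **Brown rings:** (295,260) and (269,304). These are look-alikes.
- **Small grey ring:** (165,225). This is the 36 mm ring.
- **Bushings:** the black one at (255,216) / (325,343) is the target. The white one at (275,169) is a look-alike.

I'll confirm in a crop and triangulate.

```bash
python3 - <<'E'
from h import *
C={}
for n in("scene","side"):
    C[n]=c=arm.capture(n)
    for l in("bushing_center","ring_center"):
        for p in arm.cut_out(n,l):
            e=np.array(p["extent"]); m=[(e[0]+e[2])/2,(e[1]+e[3])/2]
            col=c["image"][p["pixels"]].mean(0).round()
            print(n,l,round(p["confidence"],2),e.round(),onz(c,m,.02 if l[0]=='b' else .006).round(3),col)
def tri(a,b):
    (o1,d1),(o2,d2)=ray(C["scene"],a),ray(C["side"],b)
    s=np.linalg.lstsq(np.c_[d1,-d2],o2-o1,rcond=None)[0]; return (o1+s[0]*d1+o2+s[1]*d2)/2
print("bush",tri((254.5,216),(325,342.5)).round(3))
for nm,p in dict(TLs=(178,183),TRs=(242,158),BRs=(323,236),BLs=(250,272)).items(): print("tote rim",nm,onz(C["side"],p,.035).round(3))
for p in[(422,212),(530,285)]: print("box base",onz(C["side"],p,0).round(3))
a=C["scene"]["image"][150:320,140:320,::-1]; b=C["side"]["image"][240:470,290:470,::-1]
a=cv2.resize(a,(400,378),interpolation=2); b=cv2.resize(b,(378*180//230,378),interpolation=2)
cv2.imwrite("pics/crop1.png",np.hstack([a,b]))
E
```

```text
scene bushing_center 0.68 [248. 205. 262. 226.] [ 0.486 -0.086  0.02 ] [69. 58. 56.]
scene ring_center 0.66 [224. 250. 258. 275.] [ 0.606 -0.109  0.006] [139. 129. 125.]
scene ring_center 0.58 [253. 291. 286. 309.] [ 0.7   -0.053  0.006] [183. 116.  75.]
side ring_center 0.96 [401. 256. 438. 279.] [ 0.708 -0.049  0.006] [176. 109.  63.]
side ring_center 0.76 [334. 268. 369. 297.] [ 0.596 -0.01   0.006] [176. 109.  63.]
bush [ 0.485 -0.088  0.017]
tote rim TLs [0.47  0.385 0.035]
tote rim TRs [0.616 0.39  0.035]
tote rim BRs [0.606 0.085 0.035]
tote rim BLs [0.462 0.083 0.035]
box base [0.823 0.063 0.   ]
box base [ 0.828 -0.18   0.   ]
```

View pics/crop1.png

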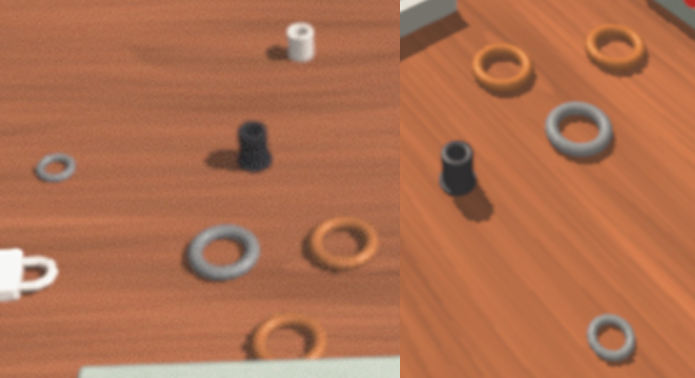

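The crop confirms the grey 62 mm ring (left panel about (224,252)) and the black bushing standing flange down (about (252,147)). The brown rings, the white bushing and the small ring stay put. Next I move above the bushing.

```bash

python3 -m pendant '{"offset":[[-3.2,-3.1,0.4],[-3.2,-3.1,0.4],[-3.2,-3.1,0.4],[-3.2,-3.1,0.4],[-3.2,-3.1,0.4]],"turn":[0,0,0,0,0],"claw":[8.8,8.8,8.8,8.8,8.8]}' >/dev/null
python3 -m pendant '{"offset":[[-3.2,-3.1,0.4],[-3.2,-3.1,0.4],[-3.2,-3.1,0.4],[-3.2,-3.1,0.4],[-3.2,-3.1,0.4]],"turn":[0,0,0,0,0],"claw":[8.8,8.8,8.8,8.8,8.8]}' >/dev/null
python3 -m pendant '{"offset":[[-3.2,-3.1,0.4],[-3.2,-3.1,0.4],[-3.2,-3.1,0.4],[-3.2,-3.1,0.4],[-3.2,-3.1,0.4]],"turn":[0,0,0,0,0],"claw":[8.8,8.8,8.8,8.8,8.8]}' >/dev/null
python3 -m pendant '{"offset":[[0,0,0],[0,0,0],[0,0,0],[0,0,0],[0,0,0]],"turn":[8.5,8.5,8.5,8.5,8.5],"claw":[6,6,6,6,6]}' >/dev/null
python3 -m pendant '{"offset":[[0,0,0],[0,0,0],[0,0,0],[0,0,0],[0,0,0]],"turn":[8.5,8.5,8.5,4.5,0],"claw":[6,6,6,6,6]}'
python3 - <<'E'
from h import *
c=arm.capture("wrist");cv2.imwrite("pics/w1.png",c["image"][:,:,::-1])
for l,z in(("bushing_center",.02),("ring_center",.006)):
    for p in arm.place_of("wrist",l): X=onz(c,p["centre"],z);print(l,round(p["confidence"],2),np.round(p["centre"]),X.round(4),tool(X)[0].round(2))
    for p in arm.cut_out("wrist",l): print(p["extent"],round(p["confidence"],2))
print(tool([0,0,0])[1].round(3))
E
```

```text
time_s: 3.3
ee_pos: [0.476, -0.0863, 0.1788]
tool_rot: [0.0, 0.707, 0.708, 0.0]
contact_force: [0.5, 0.0, 0.2]
finger_gap: 0.683
grip_force: 0.0
bushing_center 0.74 [333. 223.] [ 0.4834 -0.0905  0.02  ] [-0.42  0.74 15.87]
[311.9, 197.1, 356.3, 248.4] 0.55
[585.4, 125.0, 640.0, 211.2] 0.91
[448.7, 60.8, 537.7, 151.7] 0.82
[448.7, 205.5, 527.4, 280.0] 0.55
[[-0.003  1.     0.   ]
 [ 1.     0.003 -0.   ]
 [-0.     0.    -1.   ]]
```

View pics/w1.png

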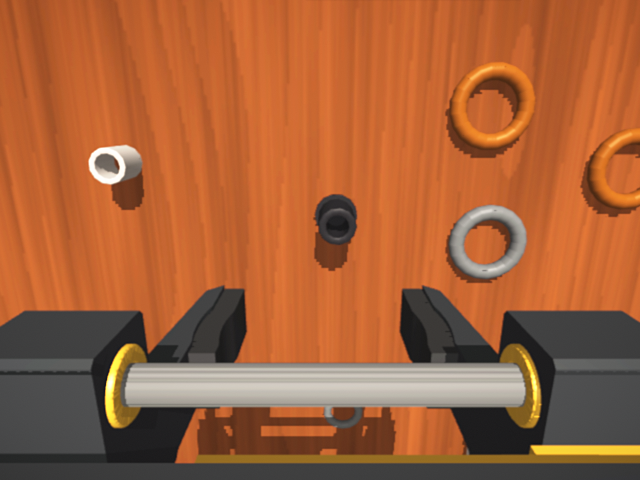

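Wrist view: bushing centred about (335,220), grey ring at (488,242), brown rings to the upper right. The position agrees with the triangulation, so I descend and grip.

```bash
python3 - <<'E'
from h import *
c=arm.capture("wrist")
for uv,z in(((338,225),.04),((335,211),.004),((488,242),.006)): print(onz(c,uv,z).round(4))
E
python3 -m pendant '{"offset":[[-0.2,0.4,3],[-0.2,0.35,3],[0,0,3],[0,0,3],[0,0,0]],"turn":[0,0,0,0,0],"claw":[6,6,6,6,6]}'
python3 -m pendant '{"offset":[[0,0,2.5],[0,0,2.4],[0,0,0],[0,0,0],[0,0,0]],"turn":[0,0,0,0,0],"claw":[6,6,6,6,6]}'
python3 -m pendant '{"offset":[[0,0,0],[0,0,0],[0,0,0],[0,0,0],[0,0,0]],"turn":[0,0,0,0,0],"claw":[2,2,2,2,2]}'
```

```text
[ 0.4861 -0.0866  0.04  ]
[ 0.485  -0.0844  0.004 ]
[ 0.6084 -0.1091  0.006 ]
time_s: 4.1
ee_pos: [0.4817, -0.0896, 0.0559]
tool_rot: [-0.003, 0.706, 0.708, -0.001]
contact_force: [0.1, -0.2, 0.2]
finger_gap: 0.683
grip_force: 0.0
time_s: 4.6
ee_pos: [0.4844, -0.0907, 0.0114]
tool_rot: [0.001, 0.706, 0.708, 0.0]
contact_force: [-0.8, -0.4, 0.3]
finger_gap: 0.682
grip_force: 0.0
time_s: 5.1
ee_pos: [0.4836, -0.0904, 0.0099]
tool_rot: [0.0, 0.707, 0.708, 0.0]
contact_force: [0.6, 0.7, 2.0]
finger_gap: 0.31
grip_force: 30.0
```

```bash

python3 -m pendant '{"offset":[[0,0,-2],[0,0,-3],[0,0,-3],[0,0,-3],[0,0,0]],"turn":[0,0,0,0,0],"claw":[2,2,2,2,2]}'
python3 -m pendant '{"offset":[[4,1,0],[4,1,0],[4,1,0],[4,1,0],[4,1,0]],"turn":[0,0,0,0,0],"claw":[2,2,2,2,2]}'
python3 -m pendant '{"offset":[[0,0,0],[0,0,0],[0,0,0],[0,0,0],[0,0,0]],"turn":[0,0,0,0,0],"claw":[2,2,2,2,2]}'
python3 - <<'E'
from h import *
c=arm.capture("wrist");cv2.imwrite("pics/w2.png",c["image"][:,:,::-1])
for l,z in(("bushing_center",.13),("small_pocket",.005),("large_pocket",.005)):
    for p in arm.place_of("wrist",l): X=onz(c,p["centre"],z);print(l,round(p["confidence"],2),np.round(p["centre"]),X.round(4),tool(X)[0].round(2))
E
```

```text
time_s: 5.6
ee_pos: [0.485, -0.0909, 0.123]
tool_rot: [0.003, 0.706, 0.708, 0.001]
contact_force: [0.0, 0.7, 0.4]
finger_gap: 0.314
grip_force: 30.0
time_s: 6.1
ee_pos: [0.5329, 0.1115, 0.1187]
tool_rot: [-0.001, 0.707, 0.708, -0.001]
contact_force: [1.3, -1.1, -1.4]
finger_gap: 0.308
grip_force: 30.0
time_s: 6.6
ee_pos: [0.5331, 0.1089, 0.1197]
tool_rot: [-0.0, 0.707, 0.707, -0.0]
contact_force: [-0.1, 0.3, -0.5]
finger_gap: 0.306
grip_force: 30.0
bushing_center 0.94 [320. 322.] [0.5316 0.1102 0.13  ] [ 0.11 -0.16 -1.02]
small_pocket 0.67 [339. 196.] [0.5427 0.1337 0.005 ] [ 2.44  0.95 11.48]
```

View pics/w2.png

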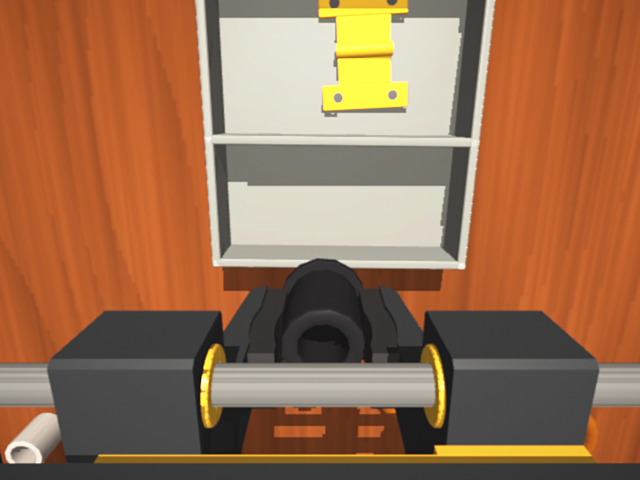

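The bushing is held upright, bore up at (322,340). The smallest compartment spans about (215–475, 135–265), and I work out its centre from the rim.

```bash
python3 - <<'E'
from h import *
c=arm.capture("wrist")
for n,uv in dict(nearL=(213,268),nearR=(466,268),divL=(205,140),divR=(478,143),div_mid=(341,140)).items(): print(n,onz(c,uv,.035).round(4))
E
```

```text
nearL [0.4673 0.0964 0.035 ]
nearR [0.6177 0.0966 0.035 ]
divL [0.4683 0.1706 0.035 ]
divR [0.6172 0.1692 0.035 ]
div_mid [0.5424 0.1707 0.035 ]
```

```bash

python3 -m pendant '{"offset":[[1.2,0.5,0],[1.2,0.4,0],[0,0,3],[0,0,3],[0,0,0]],"turn":[0,0,0,0,0],"claw":[2,2,2,2,2]}'
python3 -m pendant '{"offset":[[0,0,2],[0,0,1.2],[0,0,0.6],[0,0,0.5],[0,0,0]],"turn":[0,0,0,0,0],"claw":[2,2,2,2,2]}'
python3 -m pendant '{"offset":[[0,0,0],[0,0,0],[0,0,0],[0,0,0],[0,0,0]],"turn":[0,0,0,0,0],"claw":[2,2,2,2,2]}'
```

```text
time_s: 7.35
ee_pos: [0.5403, 0.1347, 0.0565]
tool_rot: [-0.002, 0.706, 0.708, -0.002]
contact_force: [0.6, 1.0, 0.9]
finger_gap: 0.309
grip_force: 30.0
time_s: 7.85
ee_pos: [0.5422, 0.1338, 0.0168]
tool_rot: [-0.0, 0.707, 0.708, -0.0]
contact_force: [0.7, -0.3, -1.3]
finger_gap: 0.311
grip_force: 30.0
time_s: 8.35
ee_pos: [0.5422, 0.1338, 0.0169]
tool_rot: [0.0, 0.707, 0.708, 0.0]
contact_force: [0.7, -0.8, 0.1]
finger_gap: 0.311
grip_force: 30.0
```

Lower by the last 1–2 mm, release to 5 cm, then lift.

```bash

python3 -m pendant '{"offset":[[0,0,0.1],[0,0,0.1],[0,0,0],[0,0,0],[0,0,0]],"turn":[0,0,0,0,0],"claw":[2,2,2,2,2]}'
python3 -m pendant '{"offset":[[0,0,0],[0,0,0],[0,0,0],[0,0,0],[0,0,0]],"turn":[0,0,0,0,0],"claw":[3.2,3.6,4.2,5,5]}'
python3 -m pendant '{"offset":[[0,0,-1],[0,0,-2],[0,0,-3],[0,0,-4],[0,0,-4]],"turn":[0,0,0,0,0],"claw":[5,5,5,5,5]}'
python3 -m pendant '{"offset":[[-4.8,1.2,0],[-4.8,1.2,0],[-4.8,1.2,0],[-4.8,1.2,0],[-4.8,1.2,0]],"turn":[0,0,0,0,0],"claw":[8.8,8.8,8.8,8.8,8.8]}'
python3 - <<'E'
from h import *
c=arm.capture("wrist")
for p in arm.cut_out("wrist","ring_center"):
    e=p["extent"]; X=onz(c,[(e[0]+e[2])/2,(e[1]+e[3])/2],.006);print(round(p["confidence"],2),np.round(e),X.round(4),tool(X)[0].round(2),c["image"][p["pixels"]].mean(0).round())
s=arm.capture("side"); w=c["image"][:,:,::-1]
cv2.imwrite("pics/s3.png",np.hstack([cv2.resize(s["image"][140:290,160:350,::-1],(380,300)),cv2.resize(w,(400,300))]))
E
```

```text
time_s: 8.85
ee_pos: [0.5422, 0.1338, 0.0149]
tool_rot: [0.0, 0.707, 0.708, 0.0]
contact_force: [-1.7, 0.1, 5.8]
finger_gap: 0.31
grip_force: 30.0
time_s: 9.35
ee_pos: [0.5421, 0.1338, 0.0146]
tool_rot: [-0.0, 0.707, 0.708, -0.0]
contact_force: [-1.1, -0.1, -0.5]
finger_gap: 0.567
grip_force: 0.0
time_s: 9.85
ee_pos: [0.5418, 0.1338, 0.1569]
tool_rot: [0.0, 0.707, 0.708, 0.0]
contact_force: [0.5, 0.3, 0.3]
finger_gap: 0.567
grip_force: 0.0
time_s: 10.35
ee_pos: [0.6027, -0.1081, 0.1557]
tool_rot: [0.0, 0.707, 0.708, 0.0]
contact_force: [-0.4, 1.2, -0.4]
finger_gap: 0.986
grip_force: 0.0
0.97 [274.  21. 368. 121.] [ 0.6008 -0.0052  0.006 ] [10.66 -0.28 14.9 ] [206. 112.  42.]
0.89 [432.  92. 525. 188.] [ 0.7109 -0.0501  0.006 ] [ 6.21 10.74 14.92] [203. 109.  40.]
0.56 [288. 181. 372. 265.] [ 0.6075 -0.1098  0.006 ] [ 0.2   0.42 14.91] [161. 144. 132.]
```

View pics/s3.png

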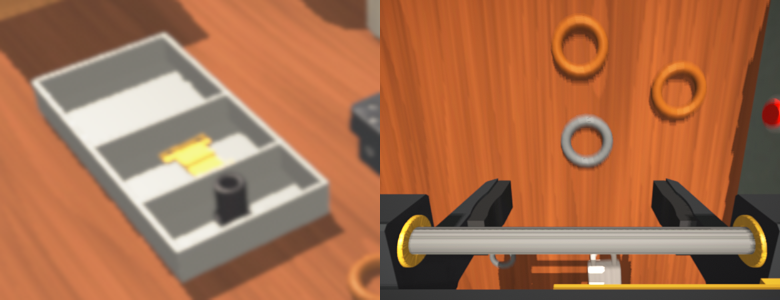

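The bushing stands upright in the smallest compartment (left panel, (231,197)), and the grey ring is at (586,142) in the right panel. I descend on the grey ring.

```bash

python3 -m pendant '{"offset":[[-0.1,0.5,3],[0,0,3],[0,0,3],[0,0,2.5],[0,0,0]],"turn":[0,0,0,0,0],"claw":[8.8,8.8,8.8,8.8,8.8]}'
python3 -m pendant '{"offset":[[0,0,2],[0,0,1],[0,0,0.6],[0,0,0],[0,0,0]],"turn":[0,0,0,0,0],"claw":[8.8,8.8,8.8,8.8,8.8]}'
python3 -m pendant '{"offset":[[0,0,0],[0,0,0],[0,0,0],[0,0,0],[0,0,0]],"turn":[0,0,0,0,0],"claw":[5.5,5.5,5.5,5.5,5.5]}'
```

```text
time_s: 11.0
ee_pos: [0.6057, -0.1052, 0.0372]
tool_rot: [-0.003, 0.706, 0.708, -0.001]
contact_force: [-0.9, 0.0, 0.8]
finger_gap: 0.999
grip_force: 0.0
time_s: 11.5
ee_pos: [0.6079, -0.1071, 0.0046]
tool_rot: [0.001, 0.706, 0.708, 0.0]
contact_force: [-0.6, 0.9, -0.3]
finger_gap: 1.0
grip_force: 0.0
time_s: 12.0
ee_pos: [0.6076, -0.1072, 0.004]
tool_rot: [0.0, 0.707, 0.708, 0.0]
contact_force: [-0.2, 0.3, 1.7]
finger_gap: 0.684
grip_force: 30.0
```

```bash

python3 -m pendant '{"offset":[[0,0,-1],[0,0,-2],[0,0,-4],[0,0,-4],[0,0,-2]],"turn":[0,0,0,0,0],"claw":[5.5,5.5,5.5,5.5,5.5]}'
python3 -m pendant '{"offset":[[4,-0.7,0],[4,-0.7,0],[4,-0.7,0],[4,-0.7,0],[4,-0.7,0]],"turn":[0,0,0,0,0],"claw":[5.5,5.5,5.5,5.5,5.5]}'
python3 -m pendant '{"offset":[[4,-0.7,0],[4,-0.7,0],[4,-0.7,0],[4,-0.7,0],[4,-0.7,0]],"turn":[0,0,0,0,0],"claw":[5.5,5.5,5.5,5.5,5.5]}'
python3 -m pendant '{"offset":[[0,0,0],[0,0,0],[0,0,0],[0,0,0],[0,0,0]],"turn":[0,0,0,0,0],"claw":[5.5,5.5,5.5,5.5,5.5]}'
python3 - <<'E'
from h import *
c=arm.capture("wrist");cv2.imwrite("pics/w4.png",c["image"][:,:,::-1])
for l,z in(("ring_center",.13),("large_pocket",.005)):
    for p in arm.place_of("wrist",l): X=onz(c,p["centre"],z);print(l,round(p["confidence"],2),np.round(p["centre"]),X.round(4),tool(X)[0].round(2))
E
```

```text
time_s: 12.5
ee_pos: [0.6084, -0.1074, 0.1379]
tool_rot: [0.002, 0.707, 0.708, 0.001]
contact_force: [0.6, -0.7, -1.9]
finger_gap: 0.684
grip_force: 30.0
time_s: 13.0
ee_pos: [0.5716, 0.0944, 0.1342]
tool_rot: [0.0, 0.707, 0.708, 0.0]
contact_force: [0.3, 0.3, -2.2]
finger_gap: 0.683
grip_force: 30.0
time_s: 13.5
ee_pos: [0.5362, 0.2943, 0.1343]
tool_rot: [0.0, 0.707, 0.708, -0.0]
contact_force: [0.5, 0.3, -2.5]
finger_gap: 0.684
grip_force: 30.0
time_s: 14.0
ee_pos: [0.5372, 0.2919, 0.1338]
tool_rot: [0.0, 0.707, 0.707, -0.0]
contact_force: [0.0, -0.2, -1.4]
finger_gap: 0.685
grip_force: 30.0
large_pocket 0.8 [337. 173.] [0.5461 0.3294 0.005 ] [ 3.71  0.91 12.87]
```

View pics/w4.png

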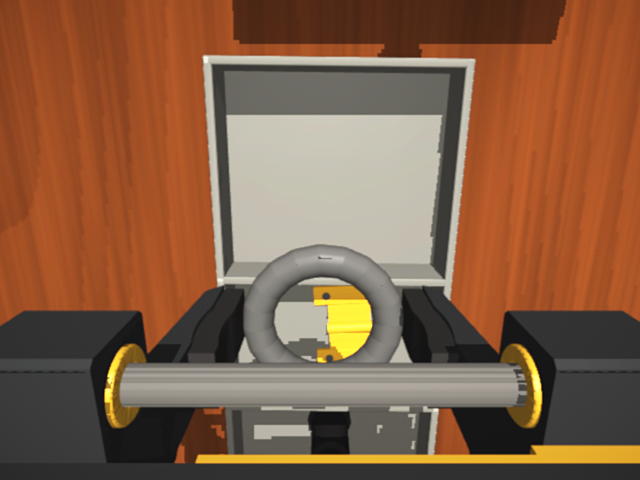

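The ring is held level at (322,310), and the large compartment is ahead at (225–455, 60–275). I move over its centre and lower.

```bash

python3 -m pendant '{"offset":[[2,0.3,0],[1.8,0.3,0],[0,0,3],[0,0,3],[0,0,0]],"turn":[0,0,0,0,0],"claw":[5.5,5.5,5.5,5.5,5.5]}'
python3 -m pendant '{"offset":[[0,0,3],[0,0,1.5],[0,0,1],[0,0,0.6],[0,0,0]],"turn":[0,0,0,0,0],"claw":[5.5,5.5,5.5,5.5,5.5]}'
python3 -m pendant '{"offset":[[0,0,0.2],[0,0,0.1],[0,0,0],[0,0,0],[0,0,0]],"turn":[0,0,0,0,0],"claw":[5.5,5.5,5.5,5.5,5.5]}'
```

```text
time_s: 14.65
ee_pos: [0.5408, 0.3299, 0.0698]
tool_rot: [-0.002, 0.707, 0.708, -0.003]
contact_force: [0.5, 0.3, -1.6]
finger_gap: 0.682
grip_force: 30.0
time_s: 15.15
ee_pos: [0.5429, 0.3307, 0.0128]
tool_rot: [-0.0, 0.707, 0.708, -0.0]
contact_force: [-0.5, -0.7, -1.4]
finger_gap: 0.685
grip_force: 30.0
time_s: 15.65
ee_pos: [0.5429, 0.3308, 0.0099]
tool_rot: [0.0, 0.707, 0.708, 0.0]
contact_force: [-0.4, 0.5, -0.7]
finger_gap: 0.682
grip_force: 30.0
```

```bash

python3 -m pendant '{"offset":[[0,0,0.1],[0,0,0],[0,0,0],[0,0,0],[0,0,0]],"turn":[0,0,0,0,0],"claw":[5.5,5.5,5.5,5.5,5.5]}'
python3 -m pendant '{"offset":[[0,0,0],[0,0,0],[0,0,0],[0,0,0],[0,0,0]],"turn":[0,0,0,0,0],"claw":[6.6,7,7.6,7.9,7.9]}'
python3 -m pendant '{"offset":[[0,0,-1],[0,0,-2],[0,0,-4],[0,0,-4],[0,0,-4]],"turn":[0,0,0,0,0],"claw":[7.9,7.9,7.9,7.9,7.9]}'
python3 -m pendant '{"offset":[[-3,-3,-2],[-3,-3,-2],[0,-3,0],[0,0,0],[0,0,0]],"turn":[0,0,0,0,0],"claw":[7.9,7.9,7.9,7.9,7.9]}'
python3 - <<'E'
from h import *
s=arm.capture("side");c=arm.capture("scene")
cv2.imwrite("pics/s5.png",np.hstack([cv2.resize(s["image"][140:290,160:350,::-1],(380,300)),cv2.resize(c["image"][180:290,330:510,::-1],(400,300))]))
E
```

```text
time_s: 16.15
ee_pos: [0.5429, 0.3309, 0.0089]
tool_rot: [0.0, 0.707, 0.708, 0.0]
contact_force: [-0.4, -0.1, 2.3]
finger_gap: 0.685
grip_force: 30.0
time_s: 16.65
ee_pos: [0.5428, 0.3308, 0.0087]
tool_rot: [0.0, 0.707, 0.708, 0.0]
contact_force: [-0.8, 0.2, -0.3]
finger_gap: 0.898
grip_force: 0.0
time_s: 17.15
ee_pos: [0.5426, 0.3307, 0.1612]
tool_rot: [0.0, 0.707, 0.708, 0.0]
contact_force: [0.2, 0.6, 0.3]
finger_gap: 0.899
grip_force: 0.0
time_s: 17.65
ee_pos: [0.4531, 0.2708, 0.1997]
tool_rot: [0.0, 0.706, 0.708, 0.001]
contact_force: [-0.6, 0.0, -0.5]
finger_gap: 0.9
grip_force: 0.0
```

View pics/s5.png

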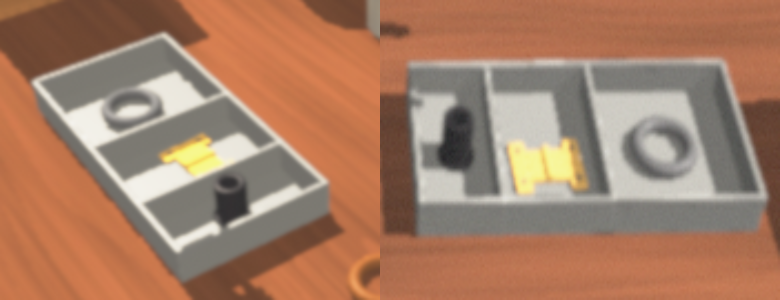

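Both panels show the bushing upright in the smallest compartment ((231,197) left, (457,137) right). The ring lies flat in the largest ((132,108) left, (662,148) right). I hand the job in.

```bash
python3 -c "from cell import arm; print(arm.job_done())"
```

```text
the job is handed in; nothing more can be done
None
```

The black bushing stands upright, flange down, in the smallest compartment, and the larger iron ring lies flat in the largest; I handed the job in at about 18 s, with the look-alikes left alone.

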